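Open the bench vise to its stop and load the mould block

TASK

The mould block has to go into the bench vise, which is not open wide enough for it yet. Crank the handwheel anticlockwise until you feel the jaw come up against its stop, then back it off a quarter turn so the screw doesn't stay jammed there. Then lower the block, cavity up, between the jaws, in the middle of their width, until it stands on the bed before you let go of it; leave it standing there (I will clamp it myself), and don't shift the things lying about.

Things in the scene. Friction and masses are not known exactly. Their poses are not given: they have to be found in the camera images.
- vise: Blue bench vise on a round pedestal, bolted down. Origin: on the bench under the pedestal's middle; x runs along the screw from the handwheel (-x end, on the robot's left) to the fixed jaw (+x), y across the jaws, z up. Bed (two ground rails) 105 mm above the origin, body 86 mm wide; jaws 106 mm wide, tops 30 mm above the bed. Fixed jaw's face at x = +57 mm, its back at +100 mm.
- vise_bed (a point): Where the middle of the block's underside belongs: on the bed, on the vise's centre line, 27 mm in front of the fixed jaw's face (the middle of the fully open gap; a few mm of play along x is normal). Axes as the vise's. Seen from above the jaws' gap is open; nothing stands over it.
- jaw_face (a point): Middle of the steel face of the moving jaw, 15 mm above the bed; axes as the vise's. It moves towards the handwheel as the vise opens. The moving jaw is 35 mm thick and as wide and high as the fixed one.
- vise_wheel (a joint): Handwheel angle, rad, grows as the vise opens: anticlockwise seen facing the wheel. 8 mm of jaw travel a turn. Hard stop at 18.85 (jaws 54 mm apart); it starts 1.4 to 2 turns short of that (jaws 43 to 38 mm apart). A quarter turn back from the stop is 17.28. Friction is 0.1 N m (2.5 N at the handle); the wheel stays where it is left.
- wheel_hub (a point): Front of the handwheel's hub, on its axis, which is level, along the vise's x: 87 mm above the bench, 99 mm in front (-x) of the vise's origin. Three-spoked steel wheel, 109 mm over the rim; rim 13 mm thick, its middle plane 12 mm behind this point. A shaft nut stands out 8 mm before this point. Turns with the wheel.
- handle_grip (a point): Where to grip the black crank handle: round, 21 mm thick, 50 mm long, level, standing out of the wheel's front along the vise's -x. It is 41 mm off the wheel's axis; this point is 25 mm before the hub's front. Lowest height 46 mm. It revolves on its own axis, so the gripper need not turn with it. Low down the rim is above it: lean the gripper 30 to 40 degrees away from the wheel.
- mould_block: Silver mould half, 44 (x) x 90 (y) x 56 mm (z), 0.35 to 0.7 kg: rectangular cavity 12 mm deep and four guide holes in its top, brass plugs in its ends. Starts upright on the bench. Origin: middle of its underside. In the vise its 90 mm length lies along the vise's y (either way round), the 44 mm between the jaws; the top 26 mm stand above the jaws, to be held across the 44 mm.
- oil_bottle: Small white squeeze bottle of oil, 30x50x84 mm, standing; origin in the middle of its underside. Bystander.
- compound_bar: Green and cream bar of polishing compound, 39x89x32 mm, lying; origin in the middle of its underside. Bystander.
- masking_tape: Roll of masking tape, 90 mm across, 24 mm high, lying flat; origin in the middle of its underside. Bystander.

How it is judged:
By the outcome, as a careful person would: the job done as asked, in the order asked, and still so for the second after the job is handed in, with the robot touching nothing.
It also fails if it takes over 67 s, if anything falls off the work surface, if the arm or the gripper's body presses on something with over 40 N, if the wrist force passes 120 N, or if a joint passes its speed limit or range.

ROBOT

A 7-joint arm with a two-finger parallel gripper is mounted at the origin on a cart in front of the work surface, level with it; the furniture and walls round the work are solid. World frame = base frame: x ahead of the robot, y to its left, z up, the work surface at z = 0. Lengths are in mm, angles in rad, forces in N, time in s.
With the tool pointing down it reaches from about 350 to 900 mm from the base axis. Payload 19.9 kg.
Tool frame: the origin (TCP) lies midway between the tips of the shut fingers; the grasp point (between the pads) lies 19 mm behind it; z points along the fingers, y is the line along which they close (so a half turn about z gives the same grasp; the last joint's range is limited). The gripper opens to 85 mm and grips with 20 to 120 N. Pads are 22 mm wide; open, the fingers measure 114 mm over their backs; the gripper's body (76 mm by 85 mm) begins 54 mm behind the grasp point. The pads swing forward as they close: fully open they stand 13 mm farther back than shut.
Start: joints at [-1.258, 0.417, -0.01, 1.614, 0.005, 1.111, -0.053], TCP at [216.529, 586.273, 231.26] pointing down, gripper open.
Joint ranges: [-2.81, 2.81], [-0.39, 2.02], [-1.27, 1.25], [0.06, 2.57], [-1.19, 4.33], [0.19, 2], [-2.82, 2.82]. Speed limits (rad/s): [1.89, 1.89, 2.39, 2.39, 3.01, 3.01, 3.01].

INTERFACE

Orientations are given as a unit quaternion [w, x, y, z].
In Python, from bench import movep, line_to, move_j, gripper_to, sleep, solve_ik, get_image, Unreachable, sign_off, current_t, current_joint_pos, current_qd, current_joint_torque, current_eef_pos, current_tool_rot, current_wrist_force, current_torque, current_opening, current_gripper_force gives the robot as it stands. Calls block until the motion is done:
- movep(position, orientation): joint-space move of the TCP to a pose.
- line_to(position, rot=None, vel=150, contact_N=None): straight line of the TCP; rot=None keeps the orientation; vel is the mean speed in mm/s. With contact_N (N) it stops when the force on the tool has changed by that much, and returns True; else False.
- move_j(angles): joint-space move.
- gripper_to(opening, grasp_force=None): opening from 0.0 (shut) to 1.0 (fully open); grasp_force is the grip in N (None keeps the last); returns when the fingers have stopped.
- sleep(seconds).
- solve_ik(position, orientation): joint angles nearest the present ones, or None.
- get_image(name): name is "scene" or "top" or "wrist"; returns a dict with "image" (384x512x3 uint8, blue, green, red), "fx", "fy", "cx", "cy" (pixels), "distortion" ([k1, k2, p1, p2, k3] as OpenCV has them; the pictures are not rectified), "origin" and "rotation" of the camera in the world; the wrist camera has in their place "mount" (4x4, takes a point from camera to tool coordinates, whose origin is the TCP and whose axes are the flange's). Camera axes: x right, y down, z forward; pixel columns grow to the right and rows downward; lengths in mm; the calibration is good to about 2 mm. A picture is of the moment at which its call begins: read the wrist's pose just before it. There is no depth.
A pose or a line that the arm cannot do raises Unreachable and nothing moves.
- sign_off(): hands the job in; it is judged then, once.
Readings, each from a call of its own:
- current_t(): time.
- current_joint_pos(): joint angles.
- current_qd(): joint speeds.
- current_joint_torque(): joint torques, N m.
- current_eef_pos(): TCP position.
- current_tool_rot(): TCP orientation.
- current_wrist_force(): force on the tool from outside, world axes, zero at the start.
- current_torque(): the same for the moment, N m.
- current_opening(): opening from 0.0 (shut) to 1.0 (fully open).
- current_gripper_force(): force on a finger pad.
Only numpy, scipy, OpenCV 4.12 (cv2) and the standard library are available. Lean on these libraries where they do the work, as an engineer would, in place of code of your own. Each camera call takes 0.05 s, during which the arm holds its last target. There are 200 camera calls.

## Working session

There is one attempt and no reset: what is moved stays moved. The work goes in short steps, each a Python script; the robot and the scene stay as the last script left them, time stands still between calls to the robot, and variables do not carry over. Pictures are saved under pics/ and viewed, at most 10 in all, crops included, and the job is handed in when it is done.

```bash
ls; mkdir -p pics; python3 - <<'E'
from bench import *
import cv2, numpy as np
for n in("scene","top"):
    d=get_image(n); cv2.imwrite(f"pics/{n}0.png",d["image"])
    print(n,{k:np.round(v,4).tolist() for k,v in d.items() if k!="image"})
d=get_image("wrist");print(np.round(d["mount"],4).tolist(),d["fx"],d["cx"],d["cy"],d["distortion"])
print(current_tool_rot(),current_eef_pos(),current_t())
E
```

```text
pics
scene {'fx': 363.2358, 'fy': 363.2358, 'cx': 259.6028, 'cy': 190.04, 'distortion': [-0.041, 0.0, 0.0, 0.0, 0.0], 'origin': [244.5612, 650.2532, 787.0882], 'rotation': [0.0927, -0.217, 0.8819, -0.4082]}
top {'fx': 415.8677, 'fy': 415.8677, 'cx': 258.2186, 'cy': 186.1572, 'distortion': [-0.1307, 0.0, 0.0, 0.0, 0.0], 'origin': [517.4752, -40.9644, 1429.2351], 'rotation': [-0.0171, 0.7078, -0.706, 0.0151]}
[[-0.0012, -0.9561, -0.293, 73.7249], [1.0, -0.0015, 0.0006, 0.1032], [-0.001, -0.293, 0.9561, -142.6095], [0.0, 0.0, 0.0, 1.0]] 277.8573913478753 259.55419789372667 192.20211306329062 [-0.06223873  0.          0.          0.          0.        ]
[-3.30466585e-05  1.75964285e-01  9.84396443e-01 -4.60983082e-04] [216.4691482  586.04938746 230.81033615] 0.15
```

View pics/scene0.png

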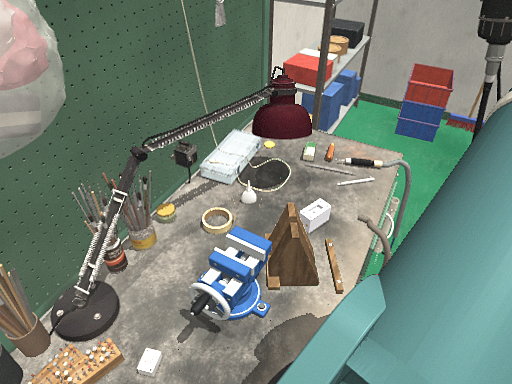

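View pics/top0.png

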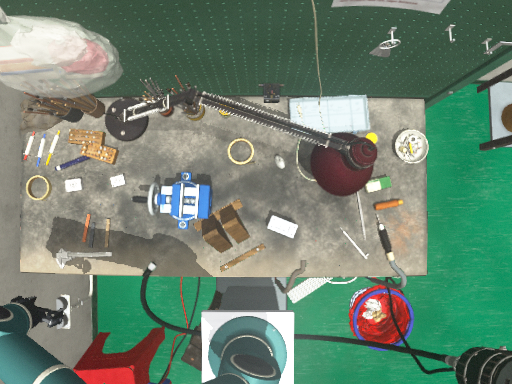

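The top view has up as world +x and left as +y. The vise is near (187,200) with its wheel at (152,197), the silver/white block is near (283,226), and a brown wooden stand at (222,225) sits between them. I'll enlarge both views.

```bash
cat > h.py <<'E'
from bench import *
import cv2, numpy as np
from scipy.spatial.transform import Rotation as R
def Q(q): return R.from_quat(np.r_[q[1:],q[0]])
def wxyz(r): q=r.as_quat(); return np.r_[q[3],q[:3]]
def K(d): return np.array([[d["fx"],0,d["cx"]],[0,d["fy"],d["cy"]],[0,0,1.]])
def cam(d,pose=None):
    if "mount" in d:
        M=np.array(d["mount"]); r=Q(pose[1]); return r.apply(M[:3,3])+pose[0], r.as_matrix()@M[:3,:3]
    return np.array(d["origin"]),(Q(d["rotation"]).as_matrix() if np.size(d["rotation"])==4 else np.array(d["rotation"]))
def px2w(d,uv,z,pose=None):
    o,r=cam(d,pose); p=cv2.undistortPoints(np.array([[uv]],float),K(d),np.array(d["distortion"]))[0,0]
    v=r@np.r_[p,1]; return o+v*(z-o[2])/v[2]
def w2px(d,P,pose=None):
    o,r=cam(d,pose); c=(np.atleast_2d(P)-o)@r
    return cv2.projectPoints(c.reshape(-1,1,3),np.zeros(3),np.zeros(3),K(d),np.array(d["distortion"]))[0][:,0]
E
python3 - <<'E'
from h import *
import pickle
D={n:get_image(n) for n in("top","scene")}; pickle.dump(D,open("d0.pkl","wb"))
c=lambda n,x,y,w,h,s:cv2.resize(D[n]["image"][y:y+h,x:x+w],None,fx=s,fy=s,interpolation=cv2.INTER_CUBIC)
cv2.imwrite("pics/t1.png",c("top",135,160,175,100,4.5)); cv2.imwrite("pics/s1.png",c("scene",180,180,160,150,4))
for uv,z in (((187,200),135),((283,226),56),((152,197),87),((222,225),0)): print(uv,px2w(D["top"],uv,z).round())
E
```

```text
(187, 200) [533. 185. 135.]
(283, 226) [ 449. -119.   56.]
(152, 197) [542. 309.  87.]
(222, 225) [449.  87.   0.]
```

View pics/t1.png

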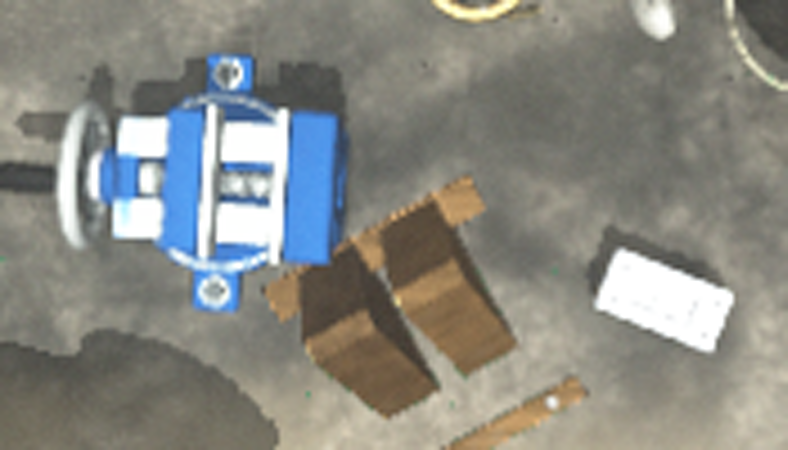

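View pics/s1.png

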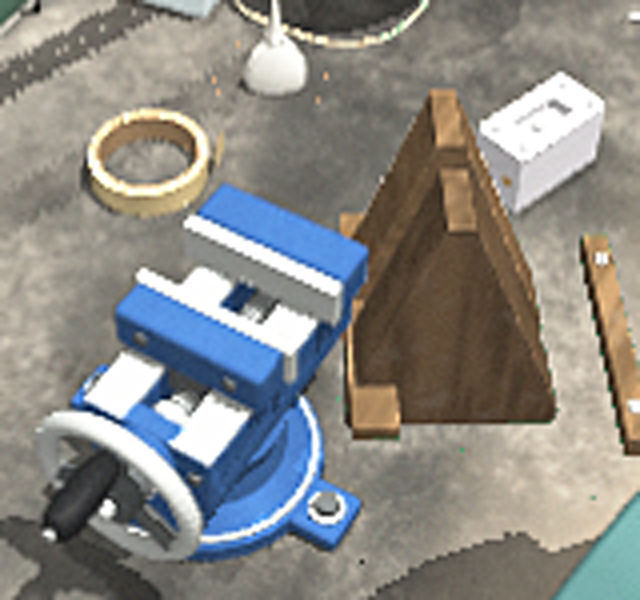

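Enlarged top view: the fixed jaw's top corners are at crop (279,108), (340,115), (331,263), (271,263), and the block's at (622,247), (735,293), (714,353), (597,306). The scene view shows the handle centred around crop (82,497), the block upright with its cavity up, and a tall wooden A-shaped stand right beside the vise. Next I'll fit the poses from both views.

```bash
cat > fit.py <<'E'
from h import *
import pickle
from scipy.optimize import least_squares
D=pickle.load(open("d0.pkl","rb"))
T=lambda p:np.array(p)/4.5+[135,160]; S=lambda p:np.array(p)/4+[180,180]
def W(p,L): return R.from_euler("z",p[2]).apply(np.atleast_2d(L))+[p[0],p[1],0]
def fit(L,obs,x0):
    f=lambda p:np.concatenate([(w2px(D[n],W(p,L))-o).ravel() for n,o in obs])
    r=least_squares(f,x0,loss="soft_l1",x_scale=[1,1,.01]); print(r.x.round(3),f(r.x).round(1)); return r.x
J=[[57,53,135],[100,53,135],[100,-53,135],[57,-53,135]]
v=fit(J,[("top",T([(279,108),(340,115),(331,263),(271,263)])),("scene",S([(187,220),(225,185),(368,243),(340,287)]))],[533,185,-1.57])
B=[[22,45,56],[22,-45,56],[-22,-45,56],[-22,45,56]]
b=fit(B,[("top",T([(622,247),(735,293),(714,353),(597,306)])),("scene",S([(564,71),(605,98),(520,153),(480,127)])[[3,0,1,2]])],[449,-119,-0.2])
print("deg",np.degrees([v[2],b[2]]))
for n,off,s in(("top",(135,160),4.5),("scene",(180,180),4)):
    g=lambda L:((w2px(D[n],W(v,L))-off)*s).round().tolist()
    print(n,"hub",g([-99,0,87]),"rim",g([[-111,0,141],[-111,54,87],[-111,-54,87]]),"pedestal",g([0,0,0]))
    print(" handle 25mm before",[(a,g([-124,41*np.cos(np.radians(a)),87+41*np.sin(np.radians(a))])[0]) for a in range(0,360,30)])
    print(" jaw gap 38/43",g([[19,53,135],[19,-53,135],[14,53,135],[14,-53,135]]))
# stand top
for p in((430,275),): pass
a,ra=None,None
E
python3 fit.py
```

```text
[530.61  213.881  -1.616] [-0.1  0.5  0.  -0.4  0.2  0.7 -0.1  0.  -0.6  0.1 -0.4 -2.2  1.3 -0.3
 -0.5  0.8]
[ 4.45974e+02 -1.20327e+02 -3.84000e-01] [ 0.   0.6  0.2  0.7 -0.1 -0.3  0.6 -0.1 -0.6 -0.9 -0.8 -0.1 -0.   0.7
  0.4  0.8]
deg [-92.60779275 -21.9782948 ]
top hub [[71.0, 176.0]] rim [[34.0, 174.0], [59.0, 101.0], [51.0, 250.0]] pedestal [[227.0, 185.0]]
 handle 25mm before [(0, [41.0, 118.0]), (30, [32.0, 125.0]), (60, [25.0, 145.0]), (90, [21.0, 174.0]), (120, [22.0, 203.0]), (150, [27.0, 224.0]), (180, [34.0, 231.0]), (210, [42.0, 223.0]), (240, [49.0, 203.0]), (270, [53.0, 176.0]), (300, [52.0, 148.0]), (330, [48.0, 127.0])]
 jaw gap 38/43 [[224.0, 108.0], [216.0, 260.0], [217.0, 107.0], [209.0, 260.0]]
scene hub [[110.0, 501.0]] rim [[87.0, 461.0], [17.0, 474.0], [180.0, 565.0]] pedestal [[215.0, 457.0]]
 handle 25mm before [(0, [21.0, 502.0]), (30, [24.0, 486.0]), (60, [44.0, 483.0]), (90, [74.0, 495.0]), (120, [108.0, 519.0]), (150, [134.0, 548.0]), (180, [146.0, 573.0]), (210, [140.0, 588.0]), (240, [119.0, 589.0]), (270, [89.0, 577.0]), (300, [58.0, 554.0]), (330, [33.0, 527.0])]
 jaw gap 38/43 [[149.0, 262.0], [305.0, 336.0], [144.0, 267.0], [300.0, 342.0]]
```

```bash
cat >> h.py <<'E'
V=np.array([530.6,213.9,-1.616])
def Vw(L,v=V): return R.from_euler("z",v[2]).apply(L)+[v[0],v[1],0]
def tool(lean,ysign,v=V):
    l=np.radians(lean); z=np.array([np.sin(l),0,-np.cos(l)]); y=np.array([0,ysign,0]); x=np.cross(y,z)
    return R.from_euler("z",v[2])*R.from_matrix(np.c_[x,y,z])
def grip(a,lean,back=0,dx=0,r=41,v=V):
    """TCP for grasp point at the handle, a = handle angle in the vise's y-z plane (deg)"""
    l=np.radians(lean); a=np.radians(a); z=np.array([np.sin(l),0,-np.cos(l)])
    return Vw(np.array([-128+dx,r*np.cos(a),87+r*np.sin(a)])+z*(19-back),v)
E
python3 - <<'E'
from h import *
for lean in(30,35,40):
  for s in(1,-1):
    q=wxyz(tool(lean,s)); J=[solve_ik(grip(a,lean),q) for a in range(90,-271,-30)]+[solve_ik(grip(90,lean,90),q)]
    if any(j is None for j in J): print(lean,s,[j is not None for j in J]); continue
    J=np.array(J); print(lean,s,J.min(0).round(2),J.max(0).round(2))
    print(J[[0,3,6,9,-1]].round(2).tolist())
E
```

```text
30 1 [-1.08  0.77  0.4   1.3   0.07  1.18 -0.83] [-0.98  0.92  0.42  1.54  0.09  1.48 -0.73]
[[-1.04, 0.8, 0.42, 1.44, 0.09, 1.3, -0.76], [-0.98, 0.9, 0.41, 1.36, 0.07, 1.28, -0.73], [-1.02, 0.91, 0.4, 1.46, 0.07, 1.19, -0.79], [-1.08, 0.81, 0.4, 1.54, 0.08, 1.22, -0.83], [-1.06, 0.77, 0.42, 1.3, 0.09, 1.48, -0.76]]
30 -1 [-0.69  0.75 -0.2   1.28  0.45  1.28  2.02] [-0.63  0.89 -0.16  1.53  0.49  1.57  2.13]
[[-0.66, 0.77, -0.18, 1.43, 0.46, 1.4, 2.1], [-0.63, 0.87, -0.16, 1.34, 0.49, 1.37, 2.13], [-0.67, 0.87, -0.16, 1.44, 0.48, 1.29, 2.05], [-0.69, 0.78, -0.18, 1.53, 0.46, 1.31, 2.02], [-0.69, 0.75, -0.2, 1.28, 0.45, 1.57, 2.12]]
35 1 [-1.1   0.83  0.41  1.24  0.1   1.26 -0.85] [-1.    0.97  0.43  1.5   0.12  1.56 -0.75]
[[-1.06, 0.85, 0.43, 1.4, 0.12, 1.37, -0.78], [-1.0, 0.94, 0.43, 1.31, 0.11, 1.35, -0.76], [-1.04, 0.95, 0.41, 1.41, 0.1, 1.26, -0.82], [-1.1, 0.85, 0.41, 1.5, 0.11, 1.29, -0.85], [-1.07, 0.83, 0.43, 1.24, 0.12, 1.56, -0.78]]
35 -1 [-0.72  0.79 -0.2   1.22  0.49  1.37  1.99] [-0.66  0.93 -0.16  1.48  0.52  1.66  2.11]
[[-0.68, 0.81, -0.18, 1.38, 0.5, 1.48, 2.08], [-0.66, 0.91, -0.16, 1.3, 0.52, 1.46, 2.11], [-0.69, 0.91, -0.16, 1.4, 0.52, 1.37, 2.03], [-0.72, 0.82, -0.18, 1.48, 0.49, 1.4, 2.0], [-0.72, 0.8, -0.2, 1.22, 0.49, 1.66, 2.1]]
40 1 [-1.12  0.87  0.42  1.18  0.13  1.33 -0.87] [-1.01  1.01  0.44  1.45  0.16  1.63 -0.77]
[[-1.07, 0.89, 0.44, 1.36, 0.16, 1.44, -0.8], [-1.01, 0.99, 0.44, 1.27, 0.15, 1.42, -0.77], [-1.06, 1.0, 0.42, 1.37, 0.13, 1.34, -0.84], [-1.12, 0.9, 0.42, 1.45, 0.14, 1.36, -0.87], [-1.09, 0.89, 0.44, 1.18, 0.15, 1.63, -0.79]]
40 -1 [-0.75  0.84 -0.2   1.16  0.52  1.45  1.98] [-0.68  0.97 -0.15  1.44  0.56  1.74  2.1 ]
[[-0.7, 0.85, -0.18, 1.34, 0.54, 1.57, 2.06], [-0.68, 0.95, -0.16, 1.25, 0.56, 1.54, 2.1], [-0.71, 0.95, -0.16, 1.35, 0.55, 1.46, 2.02], [-0.74, 0.86, -0.18, 1.44, 0.52, 1.49, 1.98], [-0.75, 0.86, -0.2, 1.16, 0.53, 1.74, 2.09]]
```

```bash
python3 - <<'E'
from h import *
import pickle
q=wxyz(tool(35,1)); movep(grip(90,35,110),q); sleep(.2)
p=(np.array(current_eef_pos()),current_tool_rot()); d=get_image("wrist"); pickle.dump((d,p),open("w1.pkl","wb"))
im=cv2.resize(d["image"],None,fx=1.5,fy=1.5,interpolation=cv2.INTER_CUBIC); cv2.imwrite("pics/w1.png",im)
print(current_t(),p, w2px(d,Vw(np.array([[-99,0,87],[-124,0,128],[-149,0,128],[-99,0,128],[-87,54,87],[-87,-54,87],[-87,0,141],[57,53,135],[57,-53,135]])),p).round(1)*1.5)
E
```

```text
1.8917 (array([538.29618568, 394.50686298, 202.87337487]), array([ 0.20748154,  0.68911586,  0.65953901, -0.21697703])) [[388.8  272.55]
 [388.8  297.9 ]
 [388.8  270.75]
 [388.8  321.15]
 [462.9  283.2 ]
 [314.85 283.35]
 [388.95 348.15]
 [445.65 419.7 ]
 [332.4  419.7 ]]
```

View pics/w1.png

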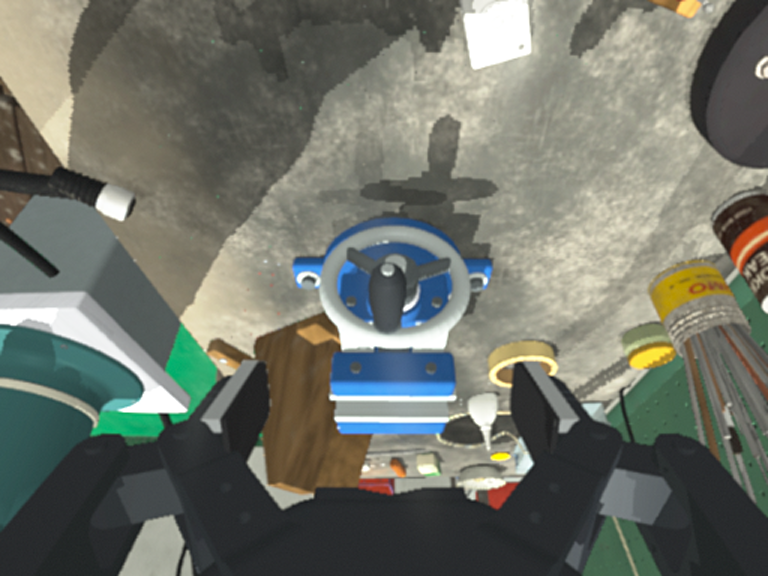

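The wrist view puts the handle at (388,268)–(388,325), as predicted. The rim centre is at about x=394 and the fixed jaw's centre at about 392, which means the vise sits about 3 mm further along its y. The handle is therefore at about 95°. Next I'll grip it and crank the first part while watching forces.

```bash
sed -i 's/^V=.*/V=np.array([533.6,213.8,-1.616])/' h.py; cat >> h.py <<'E'
def tf(a,C):
    """wrist force in the vise frame: tangential (opening sense), radial, along x"""
    f=R.from_euler("z",-V[2]).apply(current_wrist_force())
    a=np.radians(a); return np.array([f@[0,np.sin(a),-np.cos(a)],f@[0,np.cos(a),np.sin(a)],f[0]])
E
python3 - <<'E'
from h import *
q=wxyz(tool(35,1))
line_to(grip(95,35,110),q); print(line_to(grip(95,35),vel=120,contact_N=15),tf(95,0).round(1))
gripper_to(0,30); print("open",current_opening(),current_gripper_force(),tf(95,0).round(1))
a=95
while a>30:
    a-=13; c=line_to(grip(a,35),vel=70,contact_N=30); print(a,c,tf(a,0).round(1),round(current_t(),2))
    if c: break
E
```

```text
False [ 1.   0.1 -0.8]
open 0.2325154746072119 29.239527583122253 [-0.1  2.4 -1.3]
82 False [ 2.8  2.6 -2.2] 4.1
69 False [ 2.7  3.9 -2.1] 4.38
56 False [ 2.1  5.2 -1.8] 4.67
43 False [ 3.2  5.  -1.2] 4.95
30 False [ 2.8  6.5 -0.8] 5.23
```

```bash
python3 - <<'E'
from h import *
a=30
while a>-700:
    a-=13; c=line_to(grip(a,35),vel=90,contact_N=25); f=tf(a,0); print(a,c,f.round(1),round(current_t(),2),round(current_opening(),3))
    if c or abs(f[0])>10 or abs(f[1])>18: break
E
```

```text
17 False [ 2.7  6.9 -0.3] 5.48 0.235
4 False [3.6 6.9 0.5] 5.73 0.236
-9 False [ 3.1  6.7 -0.1] 5.98 0.235
-22 False [2.5 7.1 0.4] 6.23 0.236
-35 False [2.8 5.5 1.6] 6.48 0.234
-48 False [2.9 5.7 2.3] 6.73 0.237
-61 False [2.3 4.8 1.9] 6.98 0.235
-74 False [2.4 3.7 1.4] 7.23 0.235
-87 False [2.8 0.8 1.4] 7.48 0.236
-100 False [ 2.7  0.4 -1.1] 7.73 0.233
-113 False [ 2.8 -0.8 -1.1] 7.98 0.233
-126 False [ 2.3 -1.3 -2.4] 8.23 0.236
-139 False [ 1.4 -3.3 -7.2] 8.48 0.237
-152 False [ 0.9 -3.6 -6.4] 8.73 0.233
-165 False [ 2.  -3.5 -7.9] 8.98 0.232
-178 False [ 0.6 -1.8 -8.1] 9.23 0.237
-191 False [ 1.6 -0.5 -7.7] 9.48 0.236
-204 False [ 2.2  1.7 -8.5] 9.73 0.234
-217 False [ 0.9  4.3 -7.5] 9.98 0.237
-230 False [ 1.2  7.7 -6.3] 10.23 0.232
-243 False [ 2.1 10.3 -6.7] 10.48 0.233
-256 False [ 2.4  9.8 -6.4] 10.73 0.236
-269 False [ 2.8  8.3 -7.4] 10.98 0.234
-282 False [ 3.6  7.5 -6.5] 11.23 0.237
-295 False [ 3.3  6.5 -6.7] 11.48 0.233
-308 False [ 2.9  4.7 -5.6] 11.73 0.23
-321 False [ 3.5  5.2 -5.8] 11.98 0.235
-334 False [ 3.2  5.2 -4.8] 12.23 0.237
-347 False [ 2.1  5.1 -4.6] 12.48 0.235
-360 False [ 3.1  4.7 -3.6] 12.73 0.235
-373 False [ 2.9  3.1 -4.6] 12.98 0.234
-386 False [ 3.5  2.9 -3.2] 13.23 0.233
-399 False [ 2.4  3.5 -2.8] 13.48 0.233
-412 False [ 3.4  2.9 -1.6] 13.73 0.235
-425 False [ 2.5  3.  -1. ] 13.98 0.234
-438 False [ 3.3  2.3 -2.6] 14.23 0.235
-451 False [ 2.2  0.1 -2.5] 14.48 0.234
-464 False [ 2.  -0.  -4.5] 14.73 0.232
-477 False [-23.5  -5.6  -7.2] 14.98 0.236
```

The tangential force jumped to -23 N after 572° (1.59 turns, within the expected 1.4–2), so that's the stop. I'll ease off to find the zero-force angle, then back off 90°.

```bash
python3 - <<'E'
from h import *
a=-477;L=[]
sleep(.1);print(tf(a,0).round(1),round(current_opening(),3))
for i in range(9):
    a+=1.5; line_to(grip(a,35),vel=20); f=tf(a,0); L.append((a,*f.round(1))); print(L[-1],round(current_t(),2))
    if f[0]>1: break
E
```

```text
[-23.4  -7.2  -8.1] 0.236
(-475.5, np.float64(-13.7), np.float64(-9.8), np.float64(-8.2)) 15.33
(-474.0, np.float64(-3.4), np.float64(-12.8), np.float64(-6.8)) 15.58
(-472.5, np.float64(-0.1), np.float64(-15.0), np.float64(-6.6)) 15.83
(-471.0, np.float64(1.1), np.float64(-15.4), np.float64(-6.7)) 16.08
```

```bash
python3 - <<'E'
from h import *
for a in np.linspace(-471,-382.8,9)[1:]:
    c=line_to(grip(a,35),vel=80,contact_N=30); print(round(a,1),c,tf(a,0).round(1))
    if c: break
sleep(.1); print(tf(a,0).round(1)); gripper_to(.5)
print("rel",tf(a,0).round(1)); print(line_to(grip(a,35,130),vel=200,contact_N=15))
gripper_to(1.0)
q=current_tool_rot(); p=(np.array(current_eef_pos()),q); d=get_image("wrist"); im=d["image"]; cv2.imwrite("pics/w2.png",cv2.resize(im[110:340,170:430],None,fx=3,fy=3)[:600,:780][:,:780])
import pickle; pickle.dump((d,p),open("w2.pkl","wb"))
P=Vw(np.array([[-149,38,71],[-99,38,71],[-149,38.4,87-16],[57,53,135],[57,-53,135],[10.9-5.9,53,135],[5,-53,135],[0,0,87],[-99,0,87]]))
print(((w2px(d,P,p)-[170,110])*3).round(), current_t())
E
```

```text
-460.0 False [ -1.6 -18.   -4.8]
-449.0 False [ -1.  -21.6  -6.1]
-437.9 False [ -0.8 -26.7  -5. ]
-426.9 False [ -2.  -27.8  -3.5]
-415.9 False [ -2.1 -27.2  -3.6]
-404.8 False [ -2.8 -24.9  -2. ]
-393.8 False [ -2.6 -17.3  -2.1]
-382.8 False [ -1.8 -12.6  -1.8]
[ -2.3 -11.9  -2.9]
rel [-0.5  0.1 -0.3]
False
[[267. 194.]
 [267. 290.]
 [268. 194.]
 [302. 606.]
 [ 67. 605.]
 [306. 571.]
 [ 41. 570.]
 [179. 454.]
 [153. 330.]] 19.8833
```

View pics/w2.png

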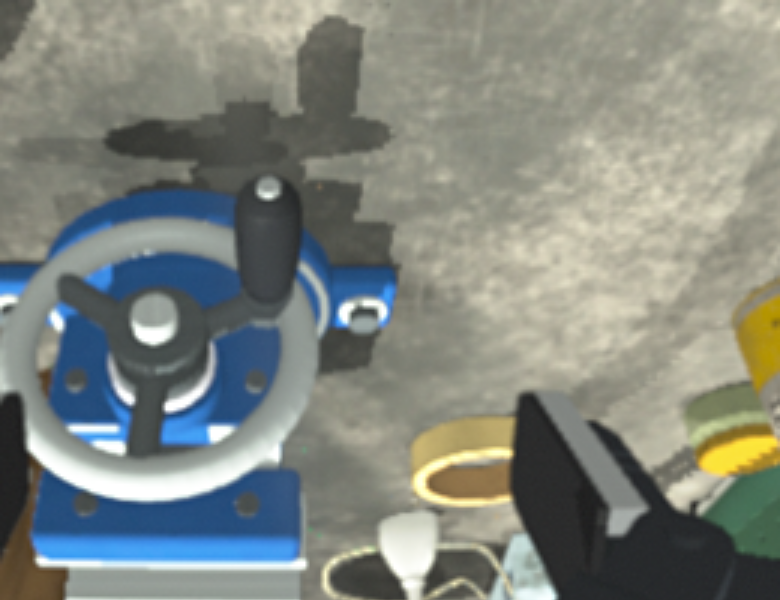

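The handle end is at (268,187) against a predicted (267,194), and the wheel centre also matches, so the quarter turn back is right and the vise pose holds. Next I'll triangulate the stand's height, check IK for the block, and take wrist looks over the vise and the block.

```bash
cat >> h.py <<'E'
B=np.array([446.,-120.3,-.384])
def down(ang): # tool y at world angle ang, pointing down
    y=np.array([np.cos(ang),np.sin(ang),0]); z=np.array([0,0,-1.]); return R.from_matrix(np.c_[np.cross(y,z),y,z])
E
python3 - <<'E'
from h import *
import pickle
D=pickle.load(open("d0.pkl","rb"))
def ray(d,uv):
    a=px2w(d,uv,0); b=px2w(d,uv,400); return a,(b-a)/np.linalg.norm(b-a)
def tri(t,s):
    r=[ray(D["top"],np.array(t)/4.5+[135,160]),ray(D["scene"],np.array(s)/4+[180,180])]
    M=[np.eye(3)-np.outer(u,u) for _,u in r]; x=np.linalg.solve(sum(M),sum(m@p for m,(p,_) in zip(M,r)))
    return x.round(),[round(np.linalg.norm(m@(x-p))) for m,(p,_) in zip(M,r)]
print("stand",tri((340,325),(460,190)),tri((430,280),(447,105)),tri((370,312),(475,228)))
for s in(1,-1):
    for dv in (0,np.pi):
        bq=wxyz(down(B[2]+dv)); pq=wxyz(down(V[2]+dv))
        g=[solve_ik([B[0],B[1],z],bq) for z in(32,300)]+[solve_ik([534,184,z],pq) for z in(137,350)]
        if s==1: print(dv,[None if x is None else np.round(x,2).tolist() for x in g])
E
```

```text
stand (array([432., 103., 188.]), [4, 4]) (array([464.,  44., 191.]), [2, 2]) (array([432.,  86., 140.]), [10, 10])
0 [[-0.04, 0.46, 0.28, 2.16, -0.24, 0.55, 0.03], [-0.66, 0.06, 0.9, 1.94, -0.05, 1.17, -0.13], [-0.9, 0.5, 0.66, 1.87, -0.38, 0.91, -1.67], [-1.0, 0.27, 0.76, 1.63, -0.19, 1.32, -1.82]]
3.141592653589793 [[0.52, 0.48, -0.38, 2.14, 0.32, 0.58, 2.67], None, [-0.41, 0.42, 0.02, 1.85, -0.01, 0.87, 1.15], [-0.6, 0.22, 0.26, 1.62, -0.06, 1.31, 1.19]]
```

```bash
python3 - <<'E'
from h import *
import pickle
def snap(n,s,box,P):
    sleep(.15); p=(np.array(current_eef_pos()),current_tool_rot()); d=get_image("wrist"); pickle.dump((d,p),open(n+".pkl","wb"))
    x,y,w,h=box; cv2.imwrite(f"pics/{n}.png",cv2.resize(d["image"][y:y+h,x:x+w],None,fx=s,fy=s,interpolation=cv2.INTER_CUBIC))
    print(n,((w2px(d,P,p)-[x,y])*s).round().tolist(),round(current_t(),2))
p=np.array(current_eef_pos()); p[2]=330; line_to(p,vel=250)
movep([565,184,330],wxyz(down(V[2])))
snap("v3",3,(140,90,250,200),Vw(np.array([[57,53,135],[57,-53,135],[5,53,135],[5,-53,135],[100,53,135],[100,-53,135]])))
movep([446,-120,300],wxyz(down(B[2])))
Bw=R.from_euler("z",B[2]).apply([[22,45,56],[22,-45,56],[-22,-45,56],[-22,45,56]])+[B[0],B[1],0]
snap("b3",3,(140,120,250,200),Bw)
E
```

```text
v3 [[433.0, 194.0], [426.0, 432.0], [305.0, 194.0], [309.0, 432.0], [538.0, 195.0], [522.0, 432.0]] 21.98
b3 [[405.0, 33.0], [402.0, 222.0], [311.0, 222.0], [308.0, 33.0]] 23.69
```

View pics/v3.png

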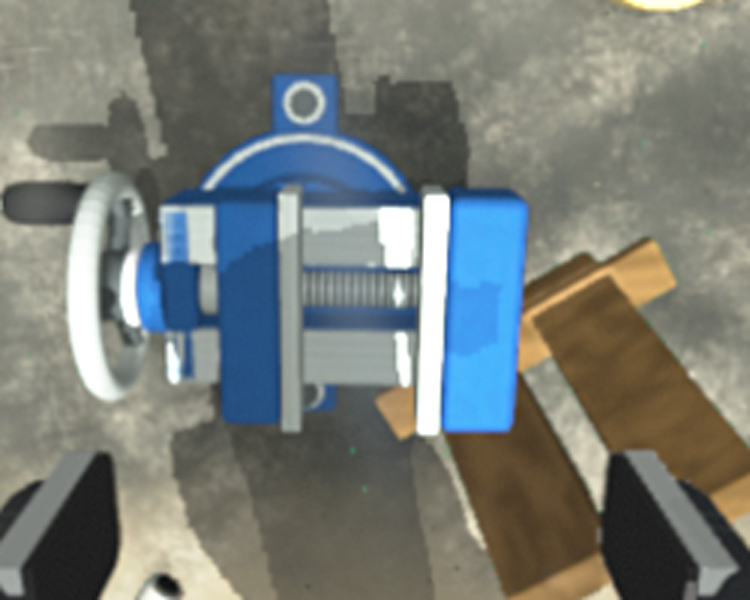

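View pics/b3.png

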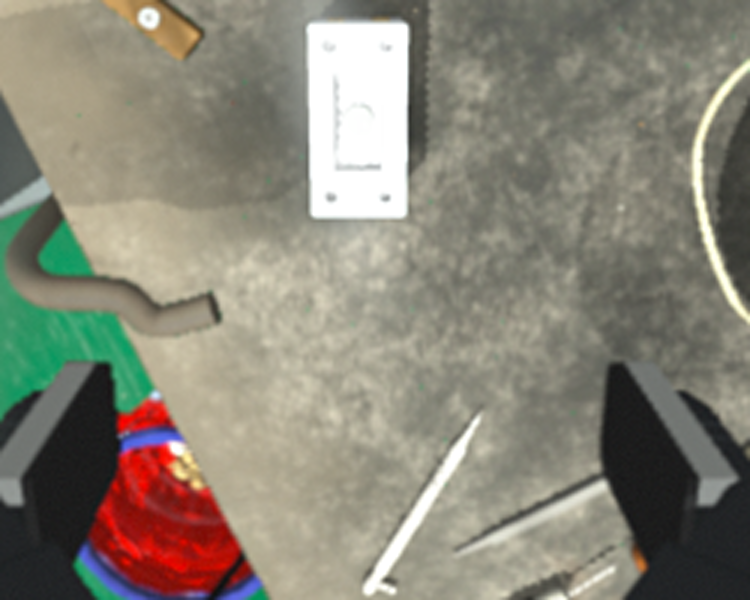

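The jaw gap centre is seen at (361,311), against 368 predicted, so the gap is about 2 mm toward +y world and I'll use y=184.3. The observed gap is about 51 mm, which is right after backing off. The block is centred at (359,119), so it's aligned with the tool and about 2.5 mm further along tool x. Next I'll grasp it, carry it over the stand, and hover.

```bash
python3 - <<'E'
from h import *
b=[446.8,-118.2]
line_to([*b,120],vel=250); c=line_to([*b,32],vel=100,contact_N=10); print(c,current_eef_pos())
if not c:
    gripper_to(0,80); print("open mm",current_opening()*85,current_gripper_force(),np.round(current_wrist_force(),1))
    line_to([*b,60],vel=80); line_to([*b,300],vel=300); print(current_opening()*85,np.round(current_wrist_force(),1))
    movep([532.2,184.3,310],wxyz(down(V[2]))); line_to([532.2,184.3,190],vel=200); sleep(.2)
    print(np.round(current_eef_pos(),1),current_opening()*85,np.round(current_wrist_force(),1),current_t())
    import pickle; D={n:get_image(n) for n in("top","scene")}; pickle.dump(D,open("d4.pkl","wb"))
    a=cv2.resize(D["top"]["image"][170:230,140:230],None,fx=4.4,fy=4.4); s=cv2.resize(D["scene"]["image"][200:335,180:270],None,fx=4.4,fy=4.4)
    m=np.zeros((600,800,3),np.uint8); m[:a.shape[0],:a.shape[1]]=a; m[:s.shape[0],400:400+s.shape[1]]=s; cv2.imwrite("pics/h4.png",m)
E
```

```text
False [ 447.13967945 -118.28783579   32.45990429]
open mm 42.05312942533099 79.63150262832642 [-4.8  2.1 14.8]
42.22533479572153 [-1.1  0.5 -5.1]
[532.7 184.5 191.1] 42.15238616294384 [-0.4 -0.5 -5.1] 30.0417
```

View pics/h4.png

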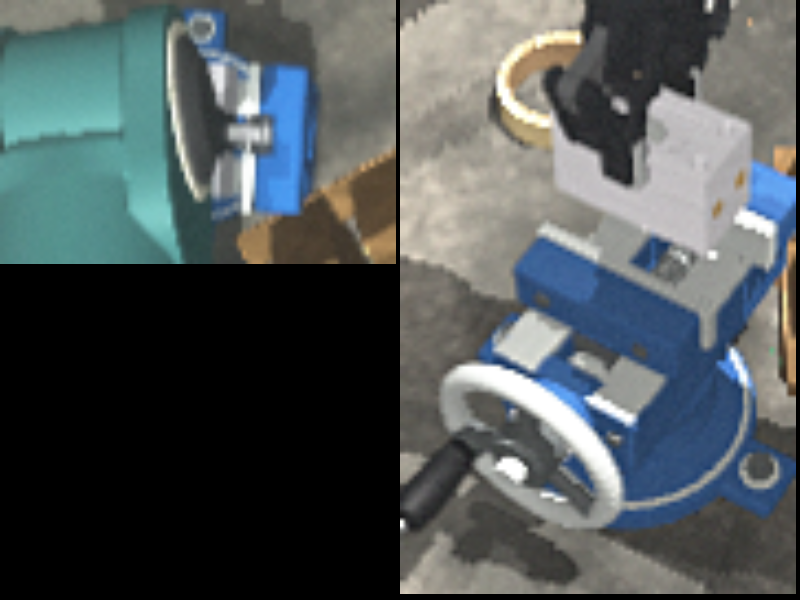

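The block is held level with its cavity up, above the open gap (scene part of the picture). Next I'll lower it with contact sensing.

```bash
python3 - <<'E'
from h import *
x,y=532.2,184.3
f=lambda:(np.round(current_eef_pos(),1),np.round(current_wrist_force(),1),np.round(current_torque(),2),round(current_t(),2))
print(line_to([x,y,146],vel=50,contact_N=8),*f())
if current_eef_pos()[2]<150: print(line_to([x,y,133],vel=12,contact_N=10),*f())
E
```

```text
False [532.4 184.3 146.3] [-0.1  0.2 -4.7] [ 0.    0.06 -0.01] 31.18
True [532.1 184.3 137.5] [-2.  -0.6  8.6] [-0.31  0.41 -0.04] 31.9
```

Contact came at TCP z=137.5, exactly bed height plus the grasp height, with no side forces. I'll release, lift clear and check.

```bash
python3 - <<'E'
from h import *
import pickle
gripper_to(.75); print(np.round(current_wrist_force(),1),np.round(current_eef_pos(),1))
p=np.array(current_eef_pos()); print(line_to([p[0],p[1],200],vel=80,contact_N=8))
line_to([565,184,330],vel=250); sleep(.2)
pp=(np.array(current_eef_pos()),current_tool_rot()); d=get_image("wrist"); s=get_image("scene")
m=np.zeros((600,800,3),np.uint8); a=cv2.resize(d["image"][120:270,180:330],None,fx=3.3,fy=3.3); m[:495,:495]=a
b=cv2.resize(s["image"][200:335,180:280],None,fx=3,fy=3); m[:405,500:800]=b; cv2.imwrite("pics/f5.png",m)
v=V+[0,1.5,0]
L=np.array([[8.5,45,161],[52.5,45,161],[52.5,-45,161],[8.5,-45,161],[57,53,135],[57,-53,135],[5,53,135],[5,-53,135]])
print(((w2px(d,Vw(L,v),pp)-[180,120])*3.3).round().tolist(),current_t())
E
```

```text
[-0.1  0.4 -0.5] [531.5 184.2 136.8]
False
[[200.0, 148.0], [328.0, 148.0], [323.0, 385.0], [205.0, 386.0], [336.0, 113.0], [330.0, 375.0], [195.0, 113.0], [201.0, 375.0]] 34.1667
```

View pics/f5.png

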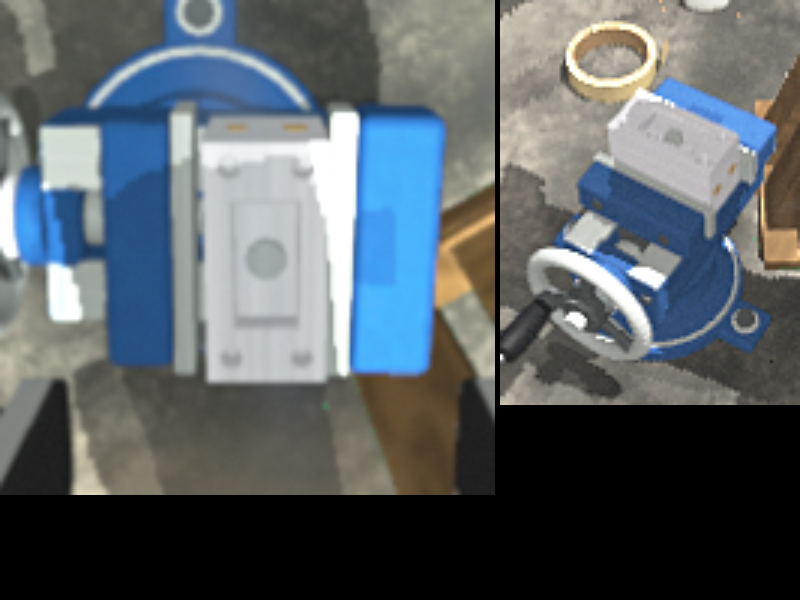

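The block stands upright in the gap with its cavity up. Its edges are at columns 201–330 and rows 140–383, against predicted 200–328 and 148–385, and it is centred between the jaws. The wheel is where I left it and the gripper is clear.

```bash
python3 -c "
from bench import *
print(sign_off(), current_t())"
```

```text
the job is handed in; nothing more can be done
the job is handed in; nothing more can be done
```

I cranked the vise to its stop and backed it off a quarter turn. The mould block stands cavity up on the bed, centred between the jaws to within about 2 mm, nothing else was touched, and the job is handed in at about 34 s.

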